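# Take a humidity reading in the date box with a hand-held probe

## Robot

A 6-joint arm with a two-finger parallel gripper is mounted at the origin on the work surface. World frame = base frame: x ahead of the robot, y to its left, z up, the work surface at z = 0. Lengths are in m, angles in rad, forces in N, time in s.
With the tool pointing down it reaches from about 0.35 to 0.85 m from the base axis. Payload 8.1 kg.
Tool frame: the origin (TCP) lies on the centre line of the jaws, within the pads' length; the fingertips stand 14 mm ahead of it and the grasp point (between the pads) lies 5 mm behind it; z points along the fingers, y is the direction in which the jaws open and shut (so a half turn about z gives the same grasp; the last joint's range is limited). The gripper opens to 93 mm and grips with 3 to 60 N. Pads are 15 mm wide; open, the fingers measure 128 mm over their backs; the gripper's body (75 mm by 188 mm) begins 65 mm behind the grasp point.
Start: joints at [1.227, 0.13, 1.488, -0, 1.523, -0.085], TCP at [0.154, 0.58, 0.233] pointing down, gripper open.
Joint ranges: [-2.96, 2.96], [-0.89, 2.26], [0.02, 2.5], [-1.34, 4.48], [0, 2.73], [-2.66, 2.66]. Speed limits (rad/s): [2.39, 2.39, 2.79, 3.14, 3.14, 3.14].

## Interface

Orientations are given as a rotation vector (axis times angle).
In Python, from plant import robot gives the robot as it stands.
- The arm moves only by the tool jog_arm, never from a script. Its argument "steps" is a list of rows, each a list of 7 numbers: the closure, from 0 (fully open) to 1 (shut), then the shift along the tool's x, y, z in m, then the turn, a rotation vector about the tool's x, y, z in rad. In form: [[jaw, tx, ty, tz, rx, ry, rz], ...]. A call has 1 to 5 rows; each row is the pose to reach, as a shift and turn from the pose measured when the call began, along the tool's axes at that moment; what a row does not reach only later rows make up. A row lasts 1/8 s, in which the tool goes at most 62.5 mm and 10.7 degrees, less where a joint would pass 70% of its speed; a pose out of reach is approached as far as the arm can. A call with a gripper value outside its range is refused whole. The fingers move at their own pace and stop on an object; "force" is the grip in N (left out, the last holds). Time passes only in rows, so rows that repeat a pose let the fingers close. It gives the time, the measured TCP pose, the force and the opening at its end, in the units of the state.
- robot.read_state(): the state, without advancing time (a new reading comes with each control period).
- robot.read_camera(name): name is "scene" or "top" or "wrist"; returns a dict with "image" (384x512x3 uint8, red, green, blue), "mtx" (3x3 intrinsics, pixels), "D" ([k1, k2, p1, p2, k3] as OpenCV has them; the pictures are not rectified), "extrinsics" (4x4, takes a point from camera to world coordinates); the wrist camera has in their place "tool_from_camera" (4x4, takes a point from camera to tool coordinates, whose origin is the TCP and whose axes are the flange's). Camera axes: x right, y down, z forward; pixel columns grow to the right and rows downward; lengths in m; the calibration is good to about 2 mm. A picture is of the moment at which its call begins: read the wrist's pose just before it. There is no depth.
- robot.close_job(): hands the job in, once; it reports no verdict.
The state is a dict: "t": time; "q": joint angles; "dq": joint speeds; "joint_torque": joint torques, N m; "tool_pos": TCP position; "orientation": TCP orientation; "force": force on the tool from outside, world axes, zero at the start; "wrist_torque": the same for the moment, N m; "opening": finger opening in m.
Only numpy, scipy, OpenCV 4.12 (cv2) and the standard library are available. Lean on these libraries where they do the work, as an engineer would, in place of code of your own. Each camera call takes 0.05 s, during which the arm holds its last target.

## Task

Check the humidity in the date box: first slide the shutter on its lid fully open, then draw the humidity probe up out of its stand and lower its stem upright through the hole until the dark band on the stem is level with the top of the hole. The probe must never touch the box or its shutter; finish still holding it there, still and in the middle of the hole, with the shutter open. Leave everything else where it stands.

Things in the scene. Friction and masses are not known exactly. Their poses are not given: they have to be found in the camera images.
- datebox: fixed wooden date box, 150 (its x) x 260 (its y) x 110 mm high, turned about the vertical only, z up; origin at the centre of its underside. Its 30 mm thick flat top carries the shutter and two dark wooden rails along y, 12 mm high, 30 to 47 mm either side of the middle line, with an 8 mm thick end stop, 9 mm high, across them 69 mm towards +y.
- port (a point): centre of the mouth of the vertical guide hole in the date box's flat top, 110 mm above the console; axes as the box's. The hole is 30 mm in diameter and 30 mm deep, with open space below down to 25 mm above the console. It lies on the box's middle line, 60 mm from its centre towards -y, and is covered while the shutter is shut.
- shutter (a joint): travel of the wooden shutter along the box's +y direction, m: about 0 to 0.012 at the start (hole covered), the end stop, fully open, is at 0.085. Friction about 1.5 N; it stays where it is left.
- shutter_tab (a point): centre of the upright wooden tab on the shutter by which it is moved: 40 mm (box's x) x 12 mm (box's y, the sliding direction) x 32 mm high, its top 149 mm above the console; axes as the box's. The shutter is a flat 70 x 70 mm panel, 6 mm thick, lying on the box top between the rails; the tab stands 22 mm from the panel's centre towards +y.
- probe_grip (a point): centre of the round black handle of the humidity probe, 26 mm in diameter and 66 mm long, z up along the probe. The probe is 180 mm long, about 120 g: a steel stem 8 mm in diameter and 110 mm long, a black flange 34 mm in diameter and 4 mm thick, then the handle; this point is 147 mm above the stem's tip. At the start it stands upright in its stand, flange resting on the stand's top.
- probe_tip (a point): lower tip of the probe's stem, on its axis
- probe_band (a point): middle of the dark band round the probe's stem, 4 mm high, 50 mm above the tip, on the axis
- stand: fixed dark wooden block 75 x 75 x 120 mm high with a vertical through hole 16 mm in diameter in its middle, in which the probe's stem hangs; origin at the centre of its underside. It stands left or right of the date box, the flask on the other side.
- flask_mid (a point): bystander: upright black steel vacuum flask, 70 mm in diameter, 200 mm high, this point half-way up
- cup_mid (a point): bystander: single white porcelain finjan cup nearest the robot, 66 mm across, 50 mm high, half-way up
- bowl_mid (a point): bystander: small ceramic bowl, 84 mm across, 40 mm high, half-way up
- remote_mid (a point): bystander: black remote control, 45 x 150 x 18 mm, lying flat, its centre
- jar_mid (a point): bystander: amber glass jar with a wooden lid, 64 mm in diameter, 80 mm high, half-way up
There are look-alikes about, which are no part of the job. Leave any red look-alike of the part that bears probe_grip alone.

How it is judged:
On the way, in this order (a step that is already met when the one before it is completed fails the run):
1. the shutter is slid fully open (at least 75 of 85 mm) while the probe is still in its stand (value of joint shutter above 0.075 m and distance between probe_tip and stand below 0.03 m), for 0.2 s.
2. the probe is drawn up out of its stand, its tip above the stand's top, and held in the fingers (z of probe_tip in the frame of stand above 0.12 m and contact force between the fingers and probe above 1 N), for 0.1 s.
At the end, for the whole second after the job is handed in: The fingers still hold the probe, nothing else carrying or touching it, at rest and upright within 0.12 rad; its band is within 12 mm of the level of the hole's mouth; tip and band are both within 6 mm of the hole's axis; the shutter is open by at least 75 mm (horizontal distance between each of probe_tip, probe_band and port below 0.006 m and z of probe_band in the frame of port between -0.012 and 0.012 m and angle between probe_tip's own z axis and vertical below 0.12 rad and value of joint shutter above 0.075 m and contact force between the fingers and probe above 1 N and contact force between probe and datebox below 0.2 N and contact force between probe and stand below 0.2 N and linear speed of probe below 0.02 m/s); the arm keeps its last pose, push and grip.
It fails at once if the probe touches the date box or its shutter (more than 0.3 N) (contact force between probe and datebox above 0.3 N).
It fails at once if a bystander (flask, cup, bowl, remote, jar) is shifted by more than 25 mm (distance of any of flask_mid, cup_mid, bowl_mid, remote_mid, jar_mid from where it was at the start of the episode above 0.025 m).
It also fails if it takes over 64 s, if anything falls off the work surface, if the arm or the gripper's body presses on something with over 40 N, if the wrist force passes 120 N, or if a joint passes its speed limit or range.

## Working session

There is one attempt and no reset: what is moved stays moved. The work goes in short steps, Python scripts to look and compute and a tool call to move; the robot and the scene stay as the last step left them, time stands still between calls to the robot, and variables do not carry over. Pictures are saved under pics/ and viewed, and the job is handed in when it is done.

Besides the shell and the picture viewer there is one more tool, called by a JSON object that holds its "method" and its "body". jog_arm: Moves the arm, as the interface text tells. Its arguments: {"type":"object","properties":{"steps":{"type":"array"},"force":{"type":"number"}},"required":["steps"]}

```bash
ls; mkdir -p pics; python3 - <<'E'
from plant import robot
import cv2
print(robot.read_state())
for n in ["scene","top","wrist"]:
    c=robot.read_camera(n)
    cv2.imwrite(f"pics/{n}0.png",c["image"][:,:,::-1])
    print(n,c["mtx"].round(1).tolist(),c["D"],(c.get("extrinsics") if "extrinsics" in c else c["tool_from_camera"]).round(4).tolist())
E
```

```text
pics
{'t': 0.0, 'q': array([ 1.22658693e+00,  1.31174719e-01,  1.48929000e+00, -8.66039486e-06,
        1.52298314e+00, -8.53885323e-02]), 'dq': array([-0.00086252,  0.00103697,  0.00032633, -0.00136261, -0.00075522,
       -0.00175292]), 'joint_torque': array([-2.18042594e-03, -5.59831131e+01, -4.91763425e+01,  7.67257274e-02,
        3.50305438e-02, -1.79870635e-04]), 'tool_pos': array([0.15335408, 0.57950538, 0.23157344]), 'orientation': array([-4.05370283e-01, -3.11493818e+00,  2.84972356e-03]), 'force': array([-0.81945065,  0.01332464,  0.56964771]), 'wrist_torque': array([0.01971078, 0.02520145, 0.03047295]), 'opening': 0.09288830980739397}
scene [[411.8, 0.0, 251.0], [0.0, 411.8, 190.5], [0.0, 0.0, 1.0]] [-0.12221447  0.          0.          0.          0.        ] [[-0.4476, 0.5799, -0.6807, 1.2965], [0.894, 0.2738, -0.3546, 0.4265], [-0.0193, -0.7673, -0.641, 0.8437], [0.0, 0.0, 0.0, 1.0]]
top [[436.2, 0.0, 255.2], [0.0, 436.2, 184.9], [0.0, 0.0, 1.0]] [0.00579966 0.         0.         0.         0.        ] [[-0.024, -0.9714, 0.2361, 0.2212], [-0.9997, 0.0248, 0.0004, 0.0409], [-0.0062, -0.236, -0.9717, 1.4084], [0.0, 0.0, 0.0, 1.0]]
wrist [[294.7, 0.0, 254.6], [0.0, 294.7, 189.2], [0.0, 0.0, 1.0]] [-0.07495729  0.          0.          0.          0.        ] [[0.0004, -0.9624, -0.2716, 0.0752], [1.0, 0.0003, 0.0005, -0.0001], [-0.0003, -0.2716, 0.9624, -0.1516], [0.0, 0.0, 0.0, 1.0]]
```

View pics/scene0.png

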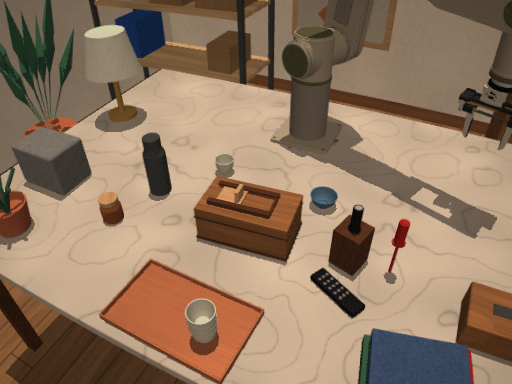

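View pics/top0.png

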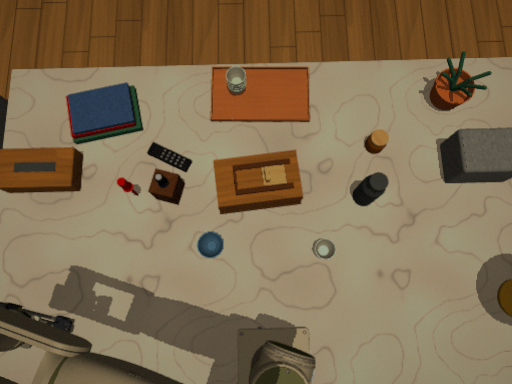

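View pics/wrist0.png

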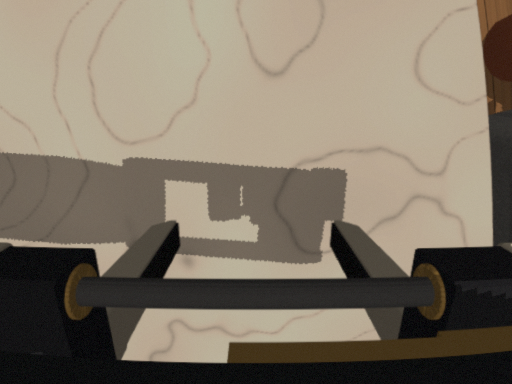

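Scene: date box at scene (250,215) and top (258,180), with the shutter at its right (-y) end. Candidates for the probe:
- Black handle in the dark wooden stand: scene (357,218), top (161,180). This fits the description.
- Red look-alike: scene (402,235), top (124,184). To be left alone.
- Black flask: scene (156,165), top (370,190).

Checking the choice in close crops.

```bash
python3 - <<'E'
import cv2,numpy as np
a=cv2.imread("pics/top0.png");b=cv2.imread("pics/scene0.png")
cv2.imwrite("pics/c1.png",cv2.resize(a[140:220,110:310],None,fx=4,fy=4,interpolation=cv2.INTER_CUBIC))
cv2.imwrite("pics/c2.png",cv2.resize(b[165:285,190:385],None,fx=4,fy=4,interpolation=cv2.INTER_CUBIC))
E
```

```text
(no output)
```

View pics/c1.png

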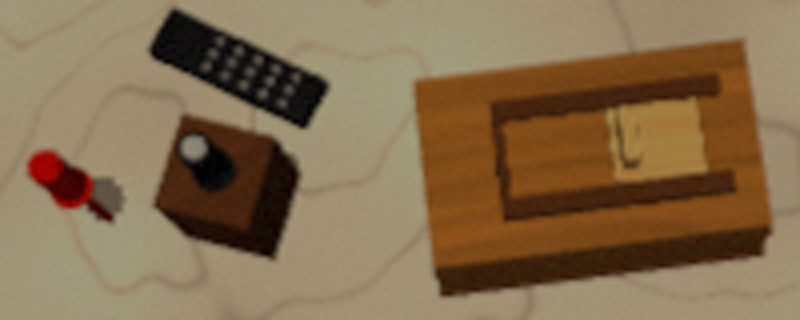

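View pics/c2.png

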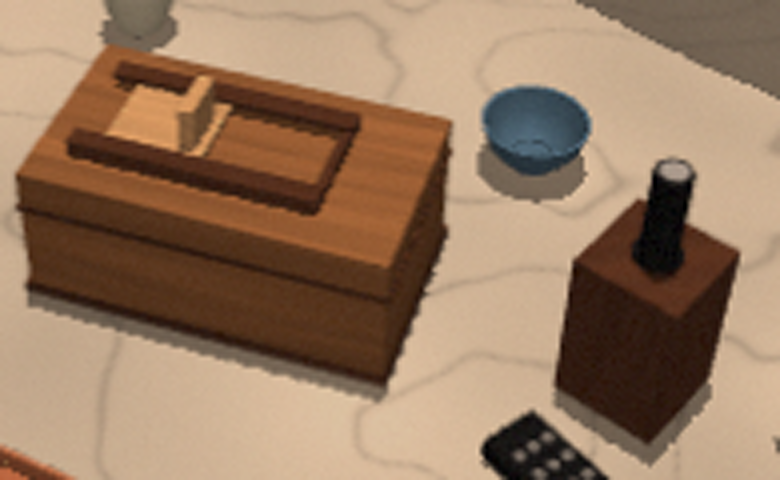

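The close crops confirm it: black handle with grey cap in the dark stand, the red one standing free beside it, and the shutter tab at crop (625,138). Next, ray-plane measurements.

```bash
cat > h.py <<'E'
import numpy as np,cv2
from scipy.spatial.transform import Rotation as R
def cal(c,st=None):
    if "extrinsics" in c: return c["mtx"],c["D"],c["extrinsics"]
    T=np.eye(4);T[:3,:3]=R.from_rotvec(st["orientation"]).as_matrix();T[:3,3]=st["tool_pos"]
    return c["mtx"],c["D"],T@c["tool_from_camera"]
def ray(k,p):
    K,D,E=k
    u=cv2.undistortPoints(np.array([[p]],float),K,D)[0,0]
    d=E[:3,:3]@np.array([u[0],u[1],1]);return E[:3,3],d/np.linalg.norm(d)
def onz(k,p,z):
    o,d=ray(k,p);return o+d*(z-o[2])/d[2]
def proj(k,X):
    K,D,E=k;W=np.linalg.inv(E)
    return cv2.projectPoints(np.array(X,float).reshape(-1,3),cv2.Rodrigues(W[:3,:3])[0],W[:3,3],K,D)[0][:,0]
def tri(k1,p1,k2,p2):
    o1,d1=ray(k1,p1);o2,d2=ray(k2,p2)
    A=np.stack([d1,-d2],1);s=np.linalg.lstsq(A,o2-o1,rcond=None)[0]
    a=o1+d1*s[0];b=o2+d2*s[1];return (a+b)/2,np.linalg.norm(a-b)
def world2tool(st,v): return R.from_rotvec(st["orientation"]).inv().apply(v)
E
python3 - <<'E'
from plant import robot
from h import *
kt=cal(robot.read_camera("top"));ks=cal(robot.read_camera("scene"))
f=lambda x,y:((x+.5)/4-.5+110,(y+.5)/4-.5+140)
g=lambda x,y:((x+.5)/4-.5+190,(y+.5)/4-.5+165)
C=[onz(kt,f(*p),.11) for p in [(415,80),(745,40),(770,228),(440,270)]]
S=[onz(ks,g(*p),.11) for p in [(388,268),(18,177),(110,46),(452,122)]]
print("top corners",np.round(C,4).tolist());print("scene",np.round(S,4).tolist())
for Q in (C,S):
    Q=np.array(Q);print(Q.mean(0).round(4),[np.linalg.norm(Q[i]-Q[i-1]).round(4) for i in range(4)])
    y=(Q[0]-Q[1])+(Q[3]-Q[2]);print("y dir deg",np.degrees(np.arctan2(y[1],y[0])))
# probe top disk
print("handle top", onz(kt,f(195,147),.190).round(4),onz(ks,g(675,170),.190).round(4),tri(kt,f(195,147),ks,g(675,170)))
st=[onz(kt,f(*p),.12) for p in [(183,115),(275,138),(250,228),(156,205)]];print(np.round(st,4).tolist(),np.mean(st,0))
# tab top
print("tab", onz(kt,f(617,130),.149).round(4),onz(ks,g(203,82),.149).round(4))
for n,p,z in [("flask",(370,188),.1)]: print(n,onz(kt,p,z))
E
```

```text
top corners [[0.6208, 0.1693, 0.11], [0.6467, -0.0884, 0.11], [0.4963, -0.1005, 0.11], [0.4702, 0.1506, 0.11]]
scene [[0.6218, 0.1718, 0.11], [0.6498, -0.082, 0.11], [0.501, -0.0978, 0.11], [0.4745, 0.1573, 0.11]]
[0.5585 0.0328 0.11  ] [np.float64(0.1518), np.float64(0.259), np.float64(0.1509), np.float64(0.2525)]
y dir deg 95.84128275053868
[0.5618 0.0373 0.11  ] [np.float64(0.148), np.float64(0.2553), np.float64(0.1497), np.float64(0.2565)]
y dir deg 96.10504243036499
handle top [0.5497 0.3205 0.19  ] [0.5486 0.3219 0.19  ] (array([0.5494387 , 0.32125384, 0.19044203]), np.float64(0.0016371442431201736))
[[0.5943, 0.3466, 0.12], [0.5742, 0.2756, 0.12], [0.5042, 0.2932, 0.12], [0.5238, 0.3649, 0.12]] [0.54912277 0.32006441 0.12      ]
tab [0.5659 0.0144 0.149 ] [0.5507 0.0064 0.149 ]
flask [ 0.52027361 -0.31139656  0.1       ]
```

```bash
cat >> h.py <<'E'
def plan(st,target,jaw_deg=None):
    """tool-axis shift to world target and rotvec to tool-down with jaw along jaw_deg"""
    M=R.from_rotvec(st["orientation"])
    t=M.inv().apply(np.array(target)-st["tool_pos"])
    if jaw_deg is None:
        y=M.apply([0,1,0]);jaw_deg=np.degrees(np.arctan2(y[1],y[0]))
    best=None
    for a in (jaw_deg,jaw_deg+180):
        a=np.radians(a);y=np.array([np.cos(a),np.sin(a),0]);z=np.array([0,0,-1.]);x=np.cross(y,z)
        r=(M.inv()*R.from_matrix(np.stack([x,y,z],1))).as_rotvec()
        if best is None or np.linalg.norm(r)<np.linalg.norm(best): best=r
    return t.round(4).tolist(),best.round(4).tolist()
E
python3 - <<'E'
from plant import robot
from h import *
kt=cal(robot.read_camera("top"))
print("red top",onz(kt,(121,181),.19))
st=robot.read_state()
print(st['t'],plan(st,[.153,.58,.30]),plan(st,[.36,.295,.30],96),plan(st,[.5625,.01,.30],96))
E
```

```text
red top [0.5386922  0.42802953 0.19      ]
0.3 ([0.0005, -0.0, -0.0677], [-0.0006, -0.0001, -0.0]) ([-0.2726, -0.2226, -0.0676], [-0.0006, -0.0002, -0.3635]) ([-0.5412, -0.4463, -0.0675], [-0.0006, -0.0002, -0.3635])
```

{"method": "jog_arm", "body": {"steps": [[0, 0, 0, -0.067, 0, 0, 0], [0, -0.05, -0.04, -0.068, 0, 0, -0.1], [0, -0.1, -0.08, -0.068, 0, 0, -0.2], [0, -0.15, -0.12, -0.068, 0, 0, -0.36], [0, -0.2, -0.16, -0.068, 0, 0, -0.36]]}}

```text
t: 0.92
tool_pos: [0.3029, 0.3775, 0.3005]
orientation: [-0.163, 3.137, -0.0]
force: [1.8, -0.1, 0.8]
opening: 0.0931
```

```bash
python3 - <<'E'
from plant import robot
from h import *
st=robot.read_state()
print(st['tool_pos'],st['t'],plan(st,[.5625,.01,.30],96))
E
```

```text
[0.3028825  0.37750397 0.30045139] 0.925 ([-0.22, -0.3925, 0.0006], [-0.0003, 0.0002, -0.0007])
```

{"method": "jog_arm", "body": {"steps": [[0, -0.03, -0.053, 0, 0, 0, 0], [0, -0.06, -0.106, 0, 0, 0, 0], [0, -0.09, -0.159, 0, 0, 0, 0], [0, -0.12, -0.212, 0, 0, 0, 0], [0, -0.15, -0.265, 0, 0, 0, 0]]}}

```text
t: 1.55
tool_pos: [0.4805, 0.1277, 0.3009]
orientation: [-0.163, 3.136, 0.0]
force: [1.5, 0.9, 0.5]
opening: 0.0927
```

```bash
python3 - <<'E'
from plant import robot
from h import *
st=robot.read_state()
print(st['tool_pos'],st['t'],plan(st,[.5625,.01,.30],96))
E
```

```text
[0.4805047  0.12768848 0.30087137] 1.55 ([-0.0693, -0.1256, 0.001], [-0.0, 0.0011, -0.0008])
```

{"method": "jog_arm", "body": {"steps": [[0, -0.03, -0.054, 0, 0, 0, 0], [0, -0.06, -0.108, 0, 0, 0, 0], [0, -0.069, -0.126, 0, 0, 0, 0], [0, -0.069, -0.126, 0, 0, 0, 0]]}}

```text
t: 2.05
tool_pos: [0.5623, 0.0087, 0.3004]
orientation: [0.16, -3.137, -0.001]
force: [0.0, 0.6, -0.5]
opening: 0.093
```

```bash
python3 - <<'E'
from plant import robot
from h import *
st=robot.read_state();c=robot.read_camera("wrist")
np.savez("w1.npz",**st)
print(st['tool_pos'],st['orientation'],st['t'])
cv2.imwrite("pics/w1.png",cv2.resize(c["image"][:,:,::-1],(768,576),interpolation=cv2.INTER_CUBIC))
E
```

```text
[0.56228144 0.00874851 0.30043339] [ 1.59961121e-01 -3.13748440e+00 -6.07319173e-04] 2.05
```

View pics/w1.png

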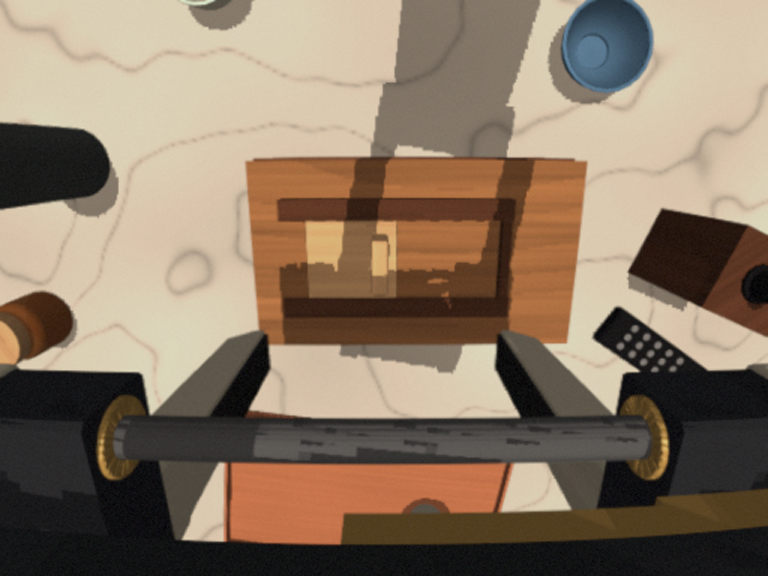

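Wrist view: box top corners at about (247,162), (587,161), (568,343) and (260,343), tab top centre about (380,258), all in 1.5x pixels.

```bash
python3 - <<'E'
from plant import robot
from h import *
st=dict(np.load("w1.npz"));c=robot.read_camera("wrist");k=cal(c,st)
im=cv2.resize(c["image"][115:240,155:400,::-1],None,fx=3,fy=3,interpolation=cv2.INTER_CUBIC);cv2.imwrite("pics/w1c.png",im)
f=lambda x,y:((x+.5)/1.5-.5,(y+.5)/1.5-.5)
Q=np.array([onz(k,f(*p),.11) for p in [(247,162),(587,161),(568,343),(260,343)]])
print(Q.round(4).tolist(),Q.mean(0),[np.linalg.norm(Q[i]-Q[i-1]).round(4) for i in range(4)])
y=Q[1]-Q[0]+Q[2]-Q[3];print(np.degrees(np.arctan2(y[1],y[0])))
print("tab",onz(k,f(380,257),.149), "endstop inner/rail z.122", onz(k,f(504,258),.119))
E
```

```text
[[0.4986, -0.1004, 0.11], [0.4706, 0.1562, 0.11], [0.6191, 0.1732, 0.11], [0.6452, -0.0861, 0.11]] [0.55840171 0.03575283 0.11      ] [np.float64(0.1473), np.float64(0.2581), np.float64(0.1494), np.float64(0.2606)]
95.98779902615489
tab [0.55308709 0.00626633 0.149     ] endstop inner/rail z.122 [0.55044713 0.10244252 0.119     ]
```

View pics/w1c.png

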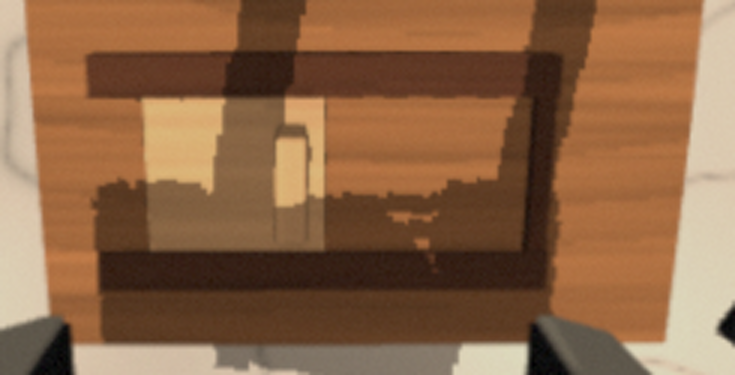

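{"method": "jog_arm", "body": {"steps": [[0, 0, -0.002, 0.055, 0, 0, 0], [0, 0, -0.002, 0.11, 0, 0, 0], [0, 0, -0.002, 0.145, 0, 0, 0], [0, 0, -0.002, 0.16, 0, 0, 0], [0, 0, -0.002, 0.16, 0, 0, 0]], "force": 8}}

```text
t: 2.78
tool_pos: [0.5615, 0.0098, 0.1409]
orientation: [0.166, -3.137, -0.001]
force: [0.8, 0.4, -0.3]
opening: 0.093
```

{"method": "jog_arm", "body": {"steps": [[1, 0, 0, 0, 0, 0, 0], [1, 0, 0, 0, 0, 0, 0], [1, 0, 0, 0, 0, 0, 0], [1, 0, 0, 0, 0, 0, 0], [1, 0, 0, 0, 0, 0, 0]]}}

```text
t: 3.4
tool_pos: [0.5615, 0.0097, 0.141]
orientation: [0.166, -3.137, -0.001]
force: [-0.0, 1.1, 0.1]
opening: 0.0475
```

{"method": "jog_arm", "body": {"steps": [[1, 0, 0, 0, 0, 0, 0], [1, 0, 0, 0, 0, 0, 0], [1, 0, 0, 0, 0, 0, 0], [1, 0, 0, 0, 0, 0, 0], [1, 0, 0, 0, 0, 0, 0]]}}

```text
t: 4.03
tool_pos: [0.5615, 0.0095, 0.1409]
orientation: [0.166, -3.137, -0.001]
force: [0.2, -1.7, -0.9]
opening: 0.0121
```

{"method": "jog_arm", "body": {"steps": [[1, 0, 0.015, 0, 0, 0, 0], [1, 0, 0.03, 0, 0, 0, 0], [1, 0, 0.045, 0, 0, 0, 0], [1, 0, 0.06, 0, 0, 0, 0], [1, 0, 0.068, 0, 0, 0, 0]]}}

```text
t: 4.65
tool_pos: [0.5543, 0.0785, 0.1409]
orientation: [-0.168, 3.137, 0.001]
force: [1.8, -0.6, -2.1]
opening: 0.0117
```

{"method": "jog_arm", "body": {"steps": [[1, 0, 0.003, 0, 0, 0, 0], [1, 0, 0.005, 0, 0, 0, 0], [1, 0, 0.006, 0, 0, 0, 0], [1, 0, 0.006, 0, 0, 0, 0]]}}

```text
t: 5.15
tool_pos: [0.5539, 0.0819, 0.1409]
orientation: [-0.166, 3.137, -0.005]
force: [2.6, -12.7, -1.6]
opening: 0.012
```

The -12.7 N reaction shows the shutter at its end stop. Relieve it and open.

{"method": "jog_arm", "body": {"steps": [[1, 0, -0.0005, 0, 0, 0, 0], [0, 0, -0.0005, 0, 0, 0, 0], [0, 0, -0.0005, 0, 0, 0, 0], [0, 0, -0.0005, 0, 0, 0, 0], [0, 0, -0.0005, 0, 0, 0, 0]]}}

```text
t: 5.78
tool_pos: [0.5539, 0.0816, 0.1409]
orientation: [-0.166, 3.137, -0.005]
force: [-0.1, 0.4, -0.6]
opening: 0.0469
```

{"method": "jog_arm", "body": {"steps": [[0, 0, 0, 0, 0, 0, 0], [0, 0, 0, 0, 0, 0, 0], [0, 0, 0, 0, 0, 0, 0], [0, 0, 0, -0.03, 0, 0, 0], [0, 0, 0, -0.08, 0, 0, 0]]}}

```text
t: 6.4
tool_pos: [0.5523, 0.0817, 0.2194]
orientation: [0.166, -3.132, 0.005]
force: [0.5, 0.1, 0.3]
opening: 0.0922
```

{"method": "jog_arm", "body": {"steps": [[0, 0, -0.05, -0.05, 0, 0, 0], [0, 0, -0.08, -0.09, 0, 0, 0], [0, 0, -0.1, -0.1, 0, 0, 0], [0, 0, -0.1, -0.1, 0, 0, 0]]}}

```text
t: 6.9
tool_pos: [0.5637, -0.0185, 0.32]
orientation: [0.163, -3.133, 0.005]
force: [-0.0, 0.7, -0.9]
opening: 0.0932
```

```bash
python3 - <<'E'
from plant import robot
from h import *
st=robot.read_state();c=robot.read_camera("wrist")
np.savez("w2.npz",img=c["image"],**st)
print(st['tool_pos'],st['orientation'],st['t'])
cv2.imwrite("pics/w2.png",cv2.resize(c["image"][:,:,::-1],(768,576),interpolation=cv2.INTER_CUBIC))
E
```

```text
[ 0.56366539 -0.01853257  0.31996659] [ 0.16254271 -3.13349269  0.00525258] 6.9
```

View pics/w2.png

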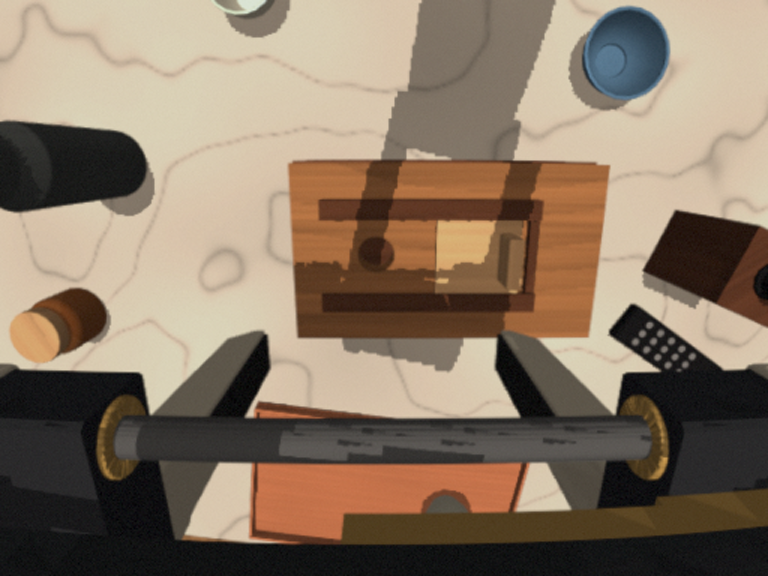

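The shutter is fully open. The hole shows at about (376,253).

```bash
python3 - <<'E'
from plant import robot
from h import *
d=dict(np.load("w2.npz"));img=d.pop("img");c=robot.read_camera("wrist");k=cal(c,d)
x0,y0=185,100
cv2.imwrite("pics/w2c.png",cv2.resize(img[100:232,185:415,::-1],None,fx=3.4,fy=3.4,interpolation=cv2.INTER_CUBIC))
cv2.imwrite("pics/w2h.png",cv2.resize(img[140:195,220:290,::-1].astype(float).clip(0,128).astype(np.uint8)*2,None,fx=10,fy=10,interpolation=cv2.INTER_CUBIC))
f=lambda x,y:((x+.5)/1.5-.5,(y+.5)/1.5-.5)
print(onz(k,f(376,253),.11))
Q=np.array([onz(k,f(*p),.11) for p in [(289,164),(609,166),(589,337),(298,337)]])
print(Q.mean(0),[np.linalg.norm(Q[i]-Q[i-1]).round(4) for i in range(4)]);y=Q[1]-Q[0]+Q[2]-Q[3];print(np.degrees(np.arctan2(y[1],y[0])))
E
```

```text
[ 0.56334398 -0.02445563  0.11      ]
[0.55868623 0.03555592 0.11      ] [np.float64(0.1479), np.float64(0.258), np.float64(0.1484), np.float64(0.2593)]
95.92839081125189
```

View pics/w2h.png

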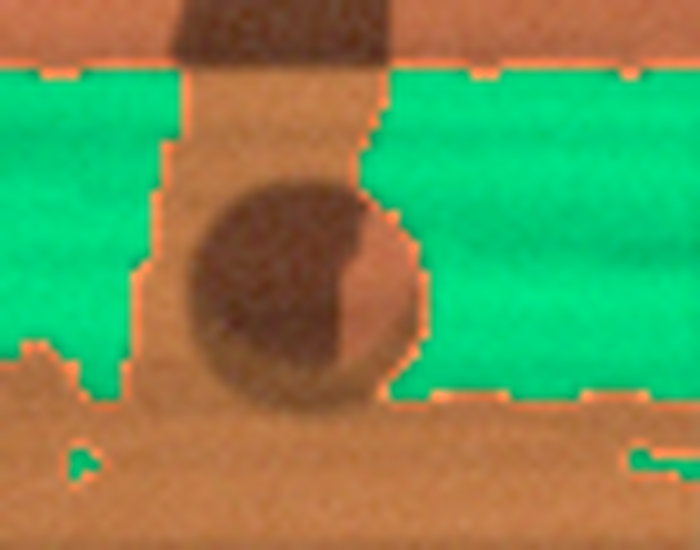

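View pics/w2c.png

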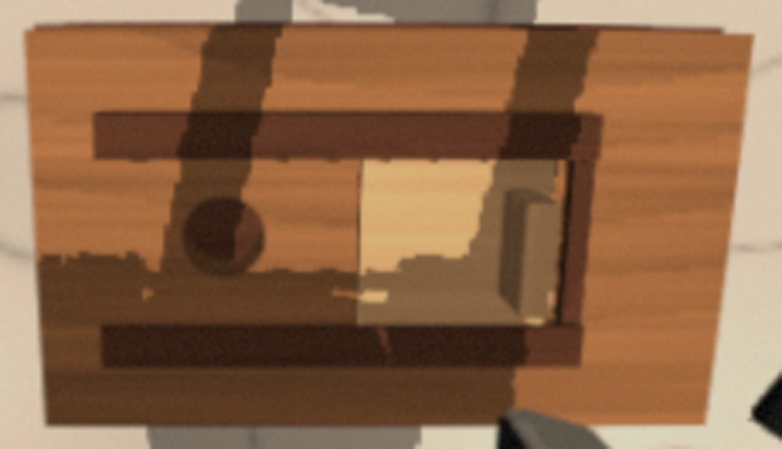

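```bash
python3 - <<'E'
from plant import robot
from h import *
st=robot.read_state();print(st['q'].round(3))
print(plan(st,[.5565,.15,.32],150),plan(st,[.549,.3205,.32],180))
E
```

```text
[-0.119  0.018  1.453 -0.004  1.678 -1.795]
([-0.0114, 0.1666, -0.0026], [0.0019, -0.0079, -0.9417]) ([-0.0219, 0.3369, -0.003], [0.004, -0.0075, -1.4653])
```

```bash
python3 - <<'E'
from plant import robot
from h import *
kt=cal(robot.read_camera("top"));ks=cal(robot.read_camera("scene"))
print(tri(kt,(121,182),ks,(403,222)))
st=robot.read_state()
print(plan(st,[.5565,.15,.32],50),plan(st,[.549,.3205,.32],0))
E
```

```text
(array([0.53919481, 0.43043407, 0.17734693]), np.float64(0.0028723255223078964))
([-0.0117, 0.166, -0.0027], [-0.005, -0.0069, 0.8049]) ([-0.0224, 0.3364, -0.0031], [0.0044, -0.0079, -1.4641])
```

{"method": "jog_arm", "body": {"steps": [[0, -0.002, 0.035, 0, 0, 0, 0.18], [0, -0.004, 0.07, 0, 0, 0, 0.36], [0, -0.007, 0.105, 0, 0, 0, 0.54], [0, -0.009, 0.14, 0, 0, 0, 0.72], [0, -0.012, 0.175, 0, 0, 0, 0.88]]}}

```text
t: 7.72
tool_pos: [0.5548, 0.1611, 0.3157]
orientation: [-1.188, -2.9, 0.01]
force: [1.2, -0.9, 1.1]
opening: 0.0927
```

```bash
python3 - <<'E'
from plant import robot
from h import *
st=robot.read_state()
print(st['q'].round(3),st['tool_pos'],plan(st,[.549,.3205,.32],0))
E
```

```text
[ 1.940e-01  6.100e-02  1.412e+00 -1.000e-03  1.679e+00 -5.990e-01] [0.55481175 0.16105597 0.31574588] ([0.116, 0.1095, -0.0047], [-0.0107, -0.0012, 0.7934])
```

{"method": "jog_arm", "body": {"steps": [[0, 0.025, 0.024, -0.004, -0.002, 0, 0.18], [0, 0.05, 0.048, -0.004, -0.005, 0, 0.36], [0, 0.075, 0.072, -0.004, -0.008, 0, 0.54], [0, 0.1, 0.095, -0.004, -0.01, -0.001, 0.7], [0, 0.116, 0.109, -0.004, -0.011, -0.001, 0.793]]}}

```text
t: 8.35
tool_pos: [0.5471, 0.3226, 0.3175]
orientation: [-2.222, -2.219, 0.003]
force: [0.3, -0.8, -0.6]
opening: 0.093
```

```bash
python3 - <<'E'
from plant import robot
from h import *
st=robot.read_state();c=robot.read_camera("wrist")
print(st['q'].round(3),st['tool_pos'],plan(st,[.549,.3205,.32],0))
np.savez("w3.npz",img=c["image"],**st)
cv2.imwrite("pics/w3.png",cv2.resize(c["image"][:,:,::-1],(768,576),interpolation=cv2.INTER_CUBIC))
E
```

```text
[4.520e-01 2.100e-01 1.246e+00 1.000e-03 1.687e+00 4.530e-01] [0.54706093 0.32255912 0.31752659] ([-0.0021, 0.0019, -0.0025], [-0.0023, 0.0005, -0.0012])
```

View pics/w3.png

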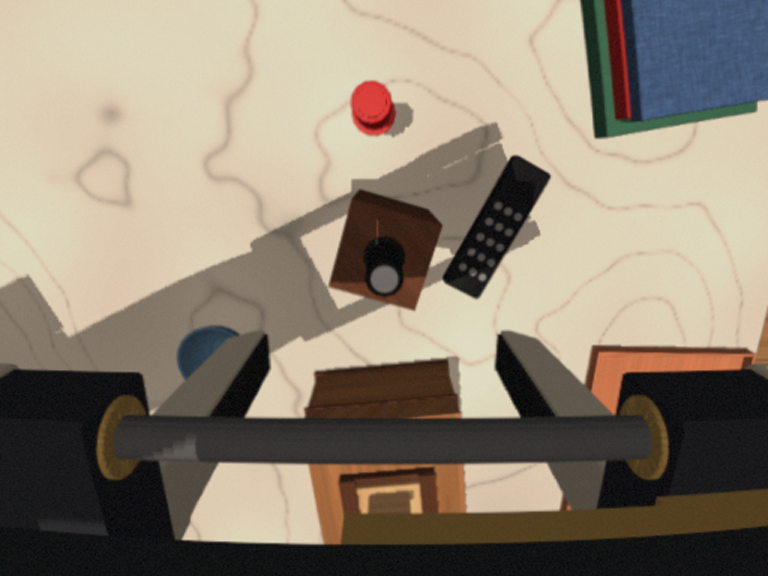

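Handle cap at (384,280), stand top corners (360,190), (442,224), (415,310) and (331,285). The red look-alike is 100 mm away.

```bash
python3 - <<'E'
from plant import robot
from h import *
d=dict(np.load("w3.npz"));img=d.pop("img");k=cal(robot.read_camera("wrist"),d)
f=lambda x,y:((x+.5)/1.5-.5,(y+.5)/1.5-.5)
print(onz(k,f(384,278),.19))
Q=np.array([onz(k,f(*p),.12) for p in [(360,190),(442,224),(415,310),(331,285)]])
print(Q.round(4).tolist(),Q.mean(0),[np.linalg.norm(Q[i]-Q[i-1]).round(4) for i in range(4)])
st=robot.read_state();print(plan(st,[.549,.3205,.157],0))
E
```

```text
[0.5482337  0.32319179 0.19      ]
[[0.5297, 0.3753, 0.12], [0.5943, 0.3488, 0.12], [0.5743, 0.2768, 0.12], [0.5048, 0.2985, 0.12]] [0.55078399 0.32484803 0.12      ] [np.float64(0.0807), np.float64(0.0698), np.float64(0.0747), np.float64(0.0728)]
([-0.0023, 0.0025, 0.1604], [-0.0026, 0.0002, 0.0028])
```

{"method": "jog_arm", "body": {"steps": [[0, -0.001, 0.002, 0.05, -0.0025, 0, 0], [0, -0.001, 0.002, 0.1, -0.0025, 0, 0], [0, -0.001, 0.002, 0.14, -0.0025, 0, 0], [0, -0.001, 0.002, 0.16, -0.0025, 0, 0], [0, -0.001, 0.002, 0.16, -0.0025, 0, 0]], "force": 15}}

```text
t: 9.07
tool_pos: [0.5474, 0.3211, 0.1558]
orientation: [-2.217, -2.225, 0.005]
force: [0.1, -0.7, 0.7]
opening: 0.0929
```

```bash
python3 - <<'E'
from plant import robot
from h import *
st=robot.read_state();c=robot.read_camera("wrist")
print(st['tool_pos'],plan(st,[.549,.322,.157],0))
np.savez("w4.npz",img=c["image"],**st)
cv2.imwrite("pics/w4.png",cv2.resize(c["image"][:,:,::-1],(768,576),interpolation=cv2.INTER_CUBIC))
E
```

```text
[0.54744339 0.32110711 0.15580561] ([0.0009, 0.0016, -0.0012], [-0.003, 0.0017, 0.0037])
```

View pics/w4.png

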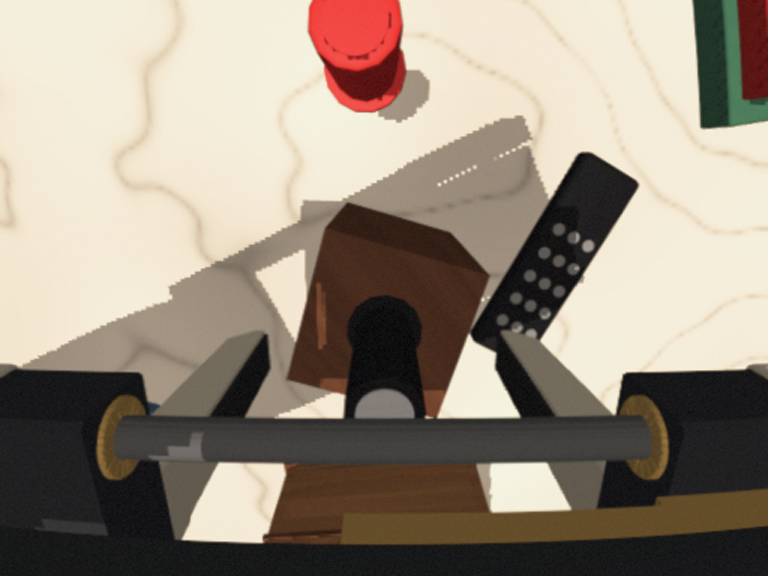

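The handle stands centred between the open jaws. Nudge across by 1.5 mm while levelling, then close.

{"method": "jog_arm", "body": {"steps": [[0, 0.001, 0.0015, -0.001, -0.003, 0.001, 0], [1, 0.001, 0.0015, -0.001, -0.003, 0.001, 0], [1, 0.001, 0.0015, -0.001, -0.003, 0.001, 0], [1, 0.001, 0.0015, -0.001, -0.003, 0.001, 0], [1, 0.001, 0.0015, -0.001, -0.003, 0.001, 0]]}}

```text
t: 9.75
tool_pos: [0.55, 0.3227, 0.159]
orientation: [2.216, 2.224, 0.004]
force: [0.4, -0.8, 0.2]
opening: 0.0574
```

{"method": "jog_arm", "body": {"steps": [[1, 0, 0, 0, 0, 0, 0], [1, 0, 0, 0, 0, 0, 0], [1, 0, 0, 0, 0, 0, 0], [1, 0, 0, 0, 0, 0, 0]]}}

```text
t: 10.25
tool_pos: [0.5499, 0.3227, 0.1589]
orientation: [2.217, 2.224, 0.004]
force: [-0.3, 0.4, 0.0]
opening: 0.0258
```

{"method": "jog_arm", "body": {"steps": [[1, 0, 0, 0, 0, 0, 0], [1, 0, 0, 0, 0, 0, 0], [1, 0, 0, 0, 0, 0, 0]], "force": 25}}

```text
t: 10.62
tool_pos: [0.55, 0.3227, 0.1589]
orientation: [2.217, 2.224, 0.004]
force: [0.1, -0.3, -0.1]
opening: 0.0259
```

```bash
python3 - <<'E'
from plant import robot
from h import *
st=robot.read_state()
print(st['t'],st['tool_pos'],st['force'],st['opening'],plan(st,[.549,.322,.36],0))
E
```

```text
10.625 [0.54995799 0.32271574 0.15887789] [ 0.07840569 -0.25884994 -0.09190662] 0.025852410716229384 ([-0.0006, -0.0004, -0.2011], [0.0027, -0.0007, 0.0036])
```

{"method": "jog_arm", "body": {"steps": [[1, 0, 0, -0.02, 0, 0, 0], [1, 0, 0, -0.06, 0, 0, 0], [1, 0, 0, -0.1, 0, 0, 0], [1, 0, 0, -0.14, 0, 0, 0], [1, 0, 0, -0.18, 0, 0, 0]]}}

```text
t: 11.25
tool_pos: [0.5494, 0.3225, 0.3419]
orientation: [2.216, 2.224, 0.006]
force: [0.4, 0.3, -1.8]
opening: 0.0256
```

{"method": "jog_arm", "body": {"steps": [[1, 0, 0, -0.005, 0, 0, 0], [1, 0, 0, -0.005, 0, 0, 0]]}}

```text
t: 11.5
tool_pos: [0.5494, 0.3226, 0.3471]
orientation: [2.216, 2.224, 0.007]
force: [0.1, -0.2, -1.7]
opening: 0.0261
```

```bash
python3 - <<'E'
from plant import robot
from h import *
st=robot.read_state()
print(st['t'],st['tool_pos'],st['force'],st['opening'],plan(st,[.5645,-.0245,.345],0))
for n in ["scene","top"]:
    c=robot.read_camera(n);cv2.imwrite(f"pics/{n}5.png",c["image"][:,:,::-1])
cv2.imwrite("pics/c5.png",cv2.resize(cv2.imread("pics/scene5.png")[120:300,250:450],None,fx=3,fy=3))
E
```

```text
11.5 [0.54944334 0.32255581 0.34707093] [ 0.0950048  -0.20471903 -1.69673562] 0.026050368003097756 ([-0.3471, 0.0138, 0.0016], [0.0048, -0.0016, 0.0036])
```

View pics/c5.png

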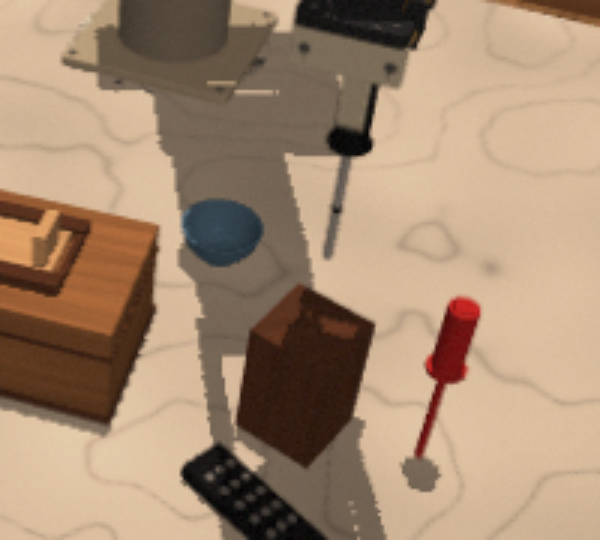

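The probe is out of the stand and hanging vertical, and the red one is untouched. Carry it over to above the hole.

{"method": "jog_arm", "body": {"steps": [[1, -0.03, 0.001, 0, 0.005, 0, 0], [1, -0.07, 0.003, 0, 0.005, 0, 0], [1, -0.11, 0.005, 0, 0.005, 0, 0.001], [1, -0.15, 0.007, 0, 0.005, 0, 0.002], [1, -0.19, 0.008, 0, 0.005, 0, 0.003]]}}

```text
t: 12.22
tool_pos: [0.5566, 0.1309, 0.342]
orientation: [-2.217, -2.219, 0.009]
force: [0.3, -0.3, -2.3]
opening: 0.0255
```

```bash
python3 - <<'E'
from plant import robot
from h import *
st=robot.read_state()
print(st['t'],st['tool_pos'],st['force'],st['opening'],plan(st,[.5645,-.0245,.345],0))
E
```

```text
12.225 [0.55657797 0.13086935 0.3420432 ] [ 0.25465175 -0.29361829 -2.33495384] 0.025468941604615863 ([-0.1554, 0.0078, -0.0029], [-0.0076, 0.0007, 0.0006])
```

{"method": "jog_arm", "body": {"steps": [[1, -0.04, 0.002, -0.002, -0.004, 0, 0], [1, -0.08, 0.004, -0.003, -0.007, 0, 0], [1, -0.12, 0.006, -0.003, -0.007, 0, 0], [1, -0.145, 0.0075, -0.003, -0.007, 0, 0], [1, -0.155, 0.008, -0.003, -0.007, 0, 0]]}}

```text
t: 12.85
tool_pos: [0.564, -0.0254, 0.3429]
orientation: [-2.221, -2.218, 0.005]
force: [-0.2, 1.2, -0.9]
opening: 0.0255
```

{"method": "jog_arm", "body": {"steps": [[1, 0, 0, 0, 0, 0, 0], [1, 0, 0, 0, 0, 0, 0]]}}

```text
t: 13.1
tool_pos: [0.5637, -0.0244, 0.3421]
orientation: [-2.219, -2.218, 0.006]
force: [-0.3, -0.4, -1.1]
opening: 0.0258
```

```bash
python3 - <<'E'
from plant import robot
from h import *
st=robot.read_state()
print(st['t'],st['tool_pos'],st['force'],st['opening'],plan(st,[.5645,-.0245,.345],0))
d={}
for n in ["scene","top","wrist"]:
    c=robot.read_camera(n);d[n]=c["image"];cv2.imwrite(f"pics/{n}6.png",c["image"][:,:,::-1])
np.savez("w6.npz",**d,**st)
cv2.imwrite("pics/c6.png",cv2.resize(d["scene"][100:250,180:330,::-1],None,fx=4,fy=4,interpolation=cv2.INTER_CUBIC))
cv2.imwrite("pics/w6.png",cv2.resize(d["wrist"][:,:,::-1],(768,576),interpolation=cv2.INTER_CUBIC))
E
```

```text
13.1 [ 0.56371655 -0.02442762  0.34209173] [-0.31529417 -0.43539509 -1.12892315] 0.025780328712043762 ([-0.0001, 0.0008, -0.0029], [-0.0053, -0.0003, -0.0004])
```

View pics/c6.png

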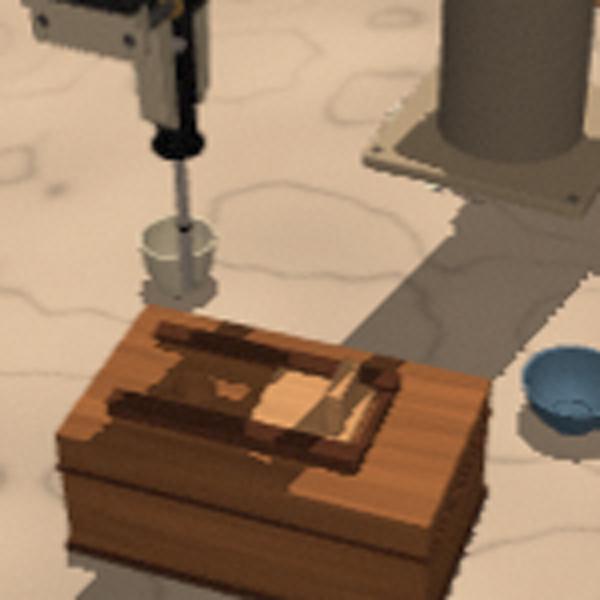

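View pics/w6.png

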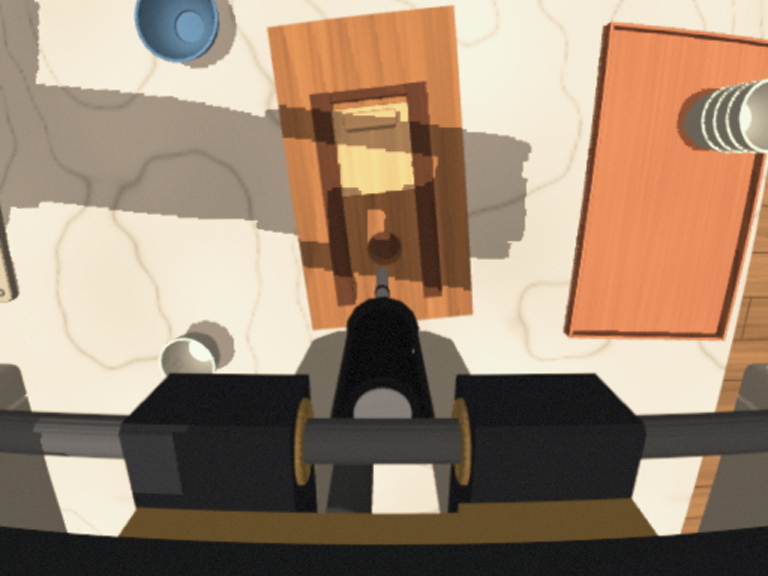

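View pics/top6.png

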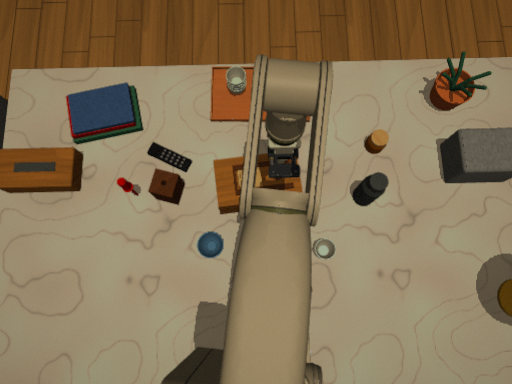

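```bash
python3 - <<'E'
import numpy as np,cv2
d=np.load("w6.npz")
a=d["wrist"][145:205,225:285,::-1]
cv2.imwrite("pics/w6h.png",cv2.resize(cv2.convertScaleAbs(a,alpha=1.6),None,fx=10,fy=10,interpolation=cv2.INTER_CUBIC))
a=d["scene"][125:180,200:255,::-1]
cv2.imwrite("pics/c6h.png",cv2.resize(cv2.convertScaleAbs(a,alpha=1.5),None,fx=10,fy=10,interpolation=cv2.INTER_CUBIC))
E
```

```text
(no output)
```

View pics/w6h.png

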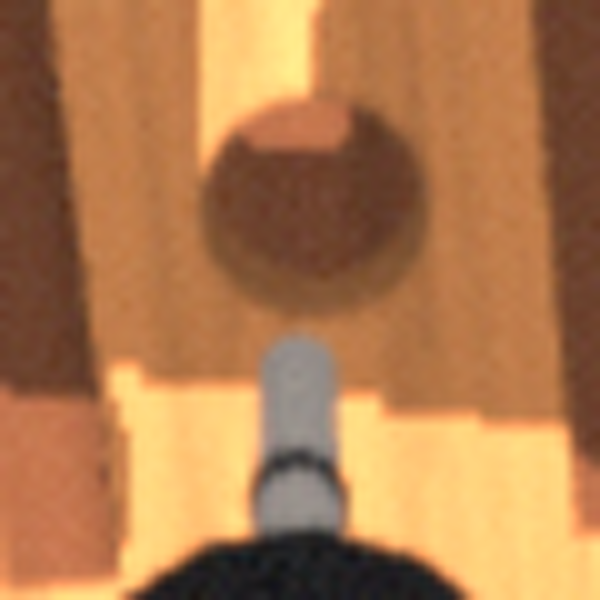

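View pics/c6h.png

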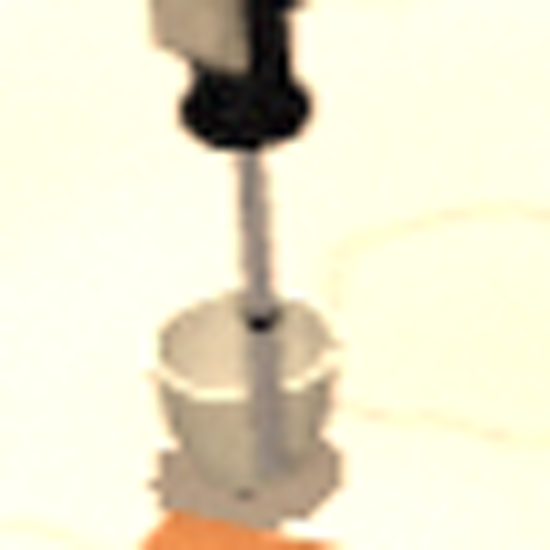

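```bash
python3 - <<'E'
from plant import robot
from h import *
d=dict(np.load("w6.npz"));kw=cal(robot.read_camera("wrist"),d);ks=cal(robot.read_camera("scene"))
w=lambda x,y:((x+.5)/10-.5+225,(y+.5)/10-.5+145)
s=lambda x,y:((x+.5)/10-.5+200,(y+.5)/10-.5+125)
print("hole",onz(kw,w(315,206),.11))
print("hole l/r/t/b",*[onz(kw,w(*p),.11).round(4) for p in [(202,206),(428,206),(315,97),(315,315)]])
zt=d["tool_pos"][2]-.149
print("tip rim",onz(kw,w(299,335),zt),"band",onz(kw,w(299,455),zt+.05))
print("scene tip",onz(ks,s(264,480),zt),"band",onz(ks,s(261,320),zt+.05))
print(tri(ks,s(261,320),kw,w(299,465)))
for z in (0,.05): print(zt+z, proj(ks,[d["tool_pos"][0],d["tool_pos"][1],zt+z]), s(264,480),s(261,320))
st=robot.read_state();print(st['tool_pos'],plan(st,[.5645,-.0245,.345],0))
E
```

```text
hole [ 0.56470076 -0.02415632  0.11      ]
hole l/r/t/b [ 0.5497 -0.0242  0.11  ] [ 0.5797 -0.0241  0.11  ] [ 0.5647 -0.0096  0.11  ] [ 0.5647 -0.039   0.11  ]
tip rim [ 0.56303569 -0.02169795  0.19309173] band [ 0.56330752 -0.02056601  0.24309173]
scene tip [ 0.56808424 -0.02519568  0.19309173] band [ 0.56604153 -0.023918    0.24309173]
(array([ 0.56383565, -0.02352953,  0.24131728]), np.float64(0.003136590918020058))
0.19309173400767268 [[227.02313497 171.70624402]] (225.95, 172.55) (225.65, 156.55)
0.2430917340076727 [[225.92376595 156.02161982]] (225.95, 172.55) (225.65, 156.55)
[ 0.56403397 -0.02468443  0.34304806] ([0.0002, 0.0005, -0.002], [-0.0037, 0.0002, -0.0002])
```

Hole measured at (0.5647, -0.0242) with a 30 mm diameter. The stem is about 1 mm off, so correct that and lower to just above the mouth.

{"method": "jog_arm", "body": {"steps": [[1, 0.0005, 0.001, 0.015, -0.004, 0, 0], [1, 0.0005, 0.001, 0.035, -0.004, 0, 0], [1, 0.0005, 0.001, 0.055, -0.004, 0, 0], [1, 0.0005, 0.001, 0.068, -0.004, 0, 0], [1, 0.0005, 0.001, 0.07, -0.004, 0, 0]]}}

```text
t: 13.98
tool_pos: [0.564, -0.0242, 0.2712]
orientation: [-2.221, -2.22, 0.003]
force: [0.2, -0.1, -1.7]
opening: 0.0252
```

{"method": "jog_arm", "body": {"steps": [[1, 0, 0, 0, 0, 0, 0], [1, 0, 0, 0, 0, 0, 0]]}}

```text
t: 14.22
tool_pos: [0.5643, -0.0243, 0.2719]
orientation: [-2.221, -2.22, 0.002]
force: [0.2, -0.2, -1.9]
opening: 0.0259
```

```bash
python3 - <<'E'
from plant import robot
from h import *
st=robot.read_state()
print(st['t'],st['tool_pos'],st['force'],st['opening'],plan(st,[.565,-.0240,.209],0))
d={}
for n in ["scene","wrist"]:
    d[n]=robot.read_camera(n)["image"]
np.savez("w7.npz",**d,**st)
a=np.hstack([cv2.resize(cv2.convertScaleAbs(d["wrist"][135:205,225:285,::-1],alpha=1.5),(400,466),interpolation=cv2.INTER_CUBIC),cv2.resize(cv2.convertScaleAbs(d["scene"][140:210,200:260,::-1],alpha=1.3),(400,466),interpolation=cv2.INTER_CUBIC)])
cv2.imwrite("pics/c7.png",a)
E
```

```text
14.225 [ 0.56430035 -0.02425676  0.27191148] [ 0.19964363 -0.20287994 -1.90694319] 0.025940503512779028 ([0.0003, 0.0008, 0.0629], [-0.0014, 0.0001, -0.0004])
```

View pics/c7.png

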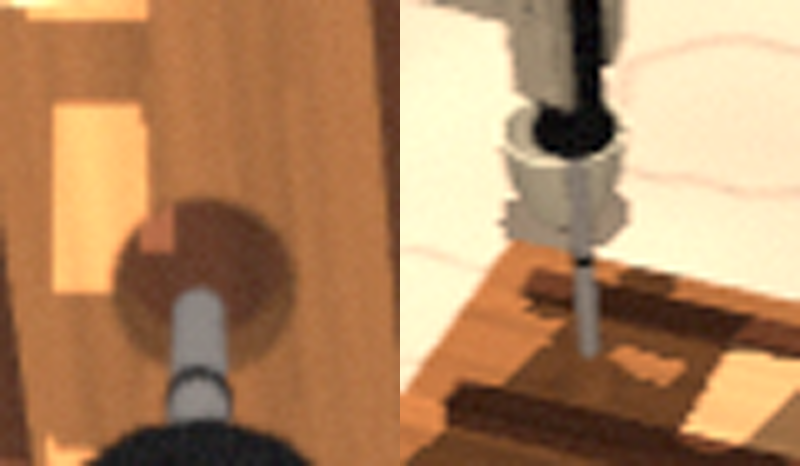

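```bash
python3 - <<'E'
from plant import robot
from h import *
d=dict(np.load("w7.npz"));kw=cal(robot.read_camera("wrist"),d)
w=lambda x,y:((x+.5)/6.667-.5+225,(y+.5)/6.657-.5+135)
zt=d["tool_pos"][2]-.149
print("hole l/r/t/b",*[onz(kw,w(*p),.11).round(4) for p in [(114,282),(297,282),(205.5,198),(205.5,366)]])
print("hole",onz(kw,w(205.5,282),.11),"tip rim",onz(kw,w(199,287),zt),"band",onz(kw,w(199,372),zt+.05))
E
```

```text
hole l/r/t/b [ 0.5502 -0.0234  0.11  ] [ 0.5802 -0.0234  0.11  ] [ 0.5652 -0.0094  0.11  ] [ 0.5652 -0.0378  0.11  ]
hole [ 0.5652201  -0.02344009  0.11      ] tip rim [ 0.56417551 -0.02118688  0.12291148] band [ 0.56425529 -0.02080187  0.17291148]
```

{"method": "jog_arm", "body": {"steps": [[1, 0.001, 0.001, 0.002, -0.0015, 0, 0], [1, 0.001, 0.001, 0.012, -0.0015, 0, 0], [1, 0.001, 0.001, 0.022, -0.0015, 0, 0], [1, 0.001, 0.001, 0.032, -0.0015, 0, 0], [1, 0.001, 0.001, 0.04, -0.0015, 0, 0]]}}

```text
t: 15.0
tool_pos: [0.5649, -0.0232, 0.2306]
orientation: [-2.221, -2.221, 0.001]
force: [-0.1, -0.5, -2.0]
opening: 0.0255
```

```bash
python3 - <<'E'
from plant import robot
from h import *
st=robot.read_state()
print(st['t'],st['tool_pos'],st['force'],st['opening'],plan(st,[.565,-.0235,.209],0))
E
```

```text
15.0 [ 0.56487924 -0.02318199  0.23062649] [-0.08056219 -0.5349029  -2.01009174] 0.025520751520342427 ([-0.0003, 0.0001, 0.0216], [-0.0009, -0.0001, -0.0003])
```

{"method": "jog_arm", "body": {"steps": [[1, -0.0003, 0, 0.006, -0.001, 0, 0], [1, -0.0003, 0, 0.012, -0.001, 0, 0], [1, -0.0003, 0, 0.018, -0.001, 0, 0], [1, -0.0003, 0, 0.0215, -0.001, 0, 0], [1, -0.0003, 0, 0.0215, -0.001, 0, 0]]}}

```text
t: 15.62
tool_pos: [0.5647, -0.0234, 0.2089]
orientation: [-2.221, -2.221, 0.0]
force: [-0.4, -0.3, -1.5]
opening: 0.0254
```

{"method": "jog_arm", "body": {"steps": [[1, 0, 0, 0, 0, 0, 0], [1, 0, 0, 0, 0, 0, 0]]}}

```text
t: 15.88
tool_pos: [0.5649, -0.0235, 0.2092]
orientation: [2.222, 2.221, 0.0]
force: [-0.5, -0.4, -1.4]
opening: 0.0258
```

```bash
python3 - <<'E'
from plant import robot
from h import *
st=robot.read_state()
print(st['t'],st['tool_pos'],st['force'],st['opening'],plan(st,[.565,-.0235,.209],0))
d={}
for n in ["scene","wrist"]:
    d[n]=robot.read_camera(n)["image"]
np.savez("w8.npz",**d,**st)
a=np.hstack([cv2.resize(cv2.convertScaleAbs(d["wrist"][135:205,225:285,::-1],alpha=1.5),(400,466),interpolation=cv2.INTER_CUBIC),cv2.resize(cv2.convertScaleAbs(d["scene"][140:210,200:260,::-1],alpha=1.3),(400,466),interpolation=cv2.INTER_CUBIC)])
cv2.imwrite("pics/c8.png",a)
E
```

```text
15.875 [ 0.56489089 -0.02345824  0.20915106] [-0.45827411 -0.38524214 -1.3676974 ] 0.025792264913225543 ([-0.0, 0.0001, 0.0002], [0.0001, -0.0001, -0.0003])
```

View pics/c8.png

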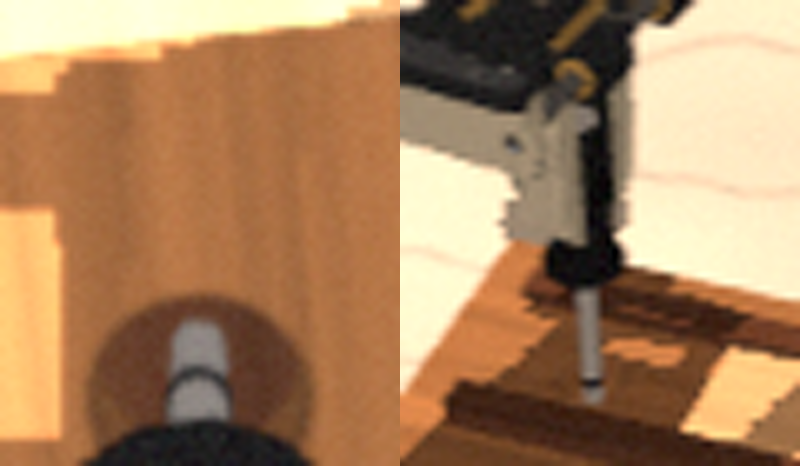

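```bash
python3 - <<'E'
from plant import robot
from h import *
d=dict(np.load("w8.npz"));kw=cal(robot.read_camera("wrist"),d);ks=cal(robot.read_camera("scene"))
w=lambda x,y:((x+.5)/6.667-.5+225,(y+.5)/6.657-.5+135)
s=lambda x,y:((x-400+.5)/6.667-.5+200,(y+.5)/6.657-.5+140)
print("hole l/r/top",*[onz(kw,w(*p),.11).round(4) for p in [(88,395),(313,395),(201,294)]])
print("band rim",onz(kw,w(198.5,372),.11), "scene band",onz(ks,s(593,382),.11),"stem end",onz(ks,s(593,402),.11),"tri",tri(kw,w(198.5,372),ks,s(593,381)))
E
```

```text
hole l/r/top [ 0.5502 -0.0232  0.11  ] [ 0.5802 -0.0232  0.11  ] [ 0.5653 -0.0094  0.11  ]
band rim [ 0.56492734 -0.0200258   0.11      ] scene band [ 0.56808358 -0.02265708  0.11      ] stem end [ 0.57901051 -0.01660403  0.11      ] tri (array([ 0.56545066, -0.02232871,  0.10797677]), np.float64(0.00347759642897771))
```

Stem centre is about (0.565, -0.024) and the hole centre (0.565, -0.0244). The band is at z of about 0.108–0.110, and the arm is steady. Handing in.

```bash
python3 - <<'E'
from plant import robot
from h import *
st=robot.read_state();print(st['tool_pos'],np.abs(st['dq']).max(),st['force'],st['opening'])
c=robot.read_camera("scene")["image"];cv2.imwrite("pics/end.png",c[:,:,::-1])
print(robot.close_job())
E
```

```text
[ 0.56482936 -0.02345779  0.20901701] 0.002754381895458671 [-0.34975134  0.03290577 -0.84809056] 0.02557065528553987
the job is handed in; nothing more can be done
None
```

View pics/end.png

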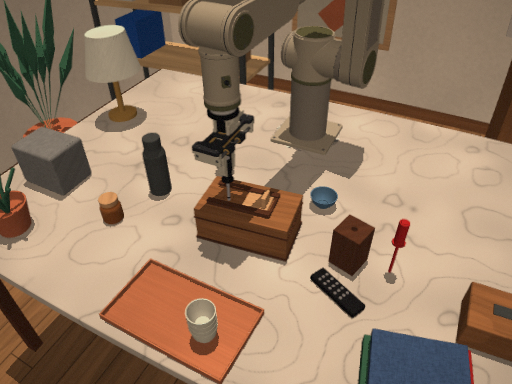

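I slid the shutter to its end stop, drew the black probe out of its stand, and lowered it through the hole. The job was handed in at about 16 s of the 64 s allowed, with the arm still holding the probe. No verdict is reported.

My last checks showed:
- **Shutter:** a 12.7 N reaction showed it reaching the end stop. The pictures since then show it open.
- **Position in the hole:** in the wrist view the stem axis is within about 1 mm of the hole's middle, and the tool was vertical to within about 0.001 rad. I saw no sign of contact with the box, though the pictures cannot measure contact force.
- **Band level:** the band is within about 2 mm of the hole's mouth. The grasp height gives 110 mm, and the two-camera check gives 108 mm.
- **Grip:** the arm was at rest, with the fingers about 25.6 mm apart on the 26 mm handle.
- **Other objects:** the bystanders and the red look-alike show no movement in the last scene picture.

One disagreement: the scene camera's rays pass about 3 mm from the wrist camera's. Part of this comes from the scene camera seeing the near side of the stem, and part from calibration. I centred the probe with the wrist camera, where the hole measured its true 30 mm across.

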